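# Unlock and refill the toy-ball dispenser

## Task

Take the flat-bladed key from its wooden stand, put it in the slotted fastener on the blue dispenser and turn the fastener a full quarter turn counter-clockwise, then slide the hopper cover fully open; the key may stay in the slot. Pick up the wire basket by its handle, tip it over the open hopper so that all three balls roll out of its notched end into the hopper, and stand the empty basket upright on the counter again. Leave the cover open, and do not knock over or shove the other things on the counter.

Things in the scene. Friction and masses are not known exactly. Their poses are not given: they have to be found in the camera images.
- dispenser: Low blue sheet-steel toy-ball dispenser, fixed to the counter, 215 mm deep (own x), 280 mm wide (own y), 120 mm tall. Origin at counter level; the body spans own x -125 to +90 mm and own y -135 to +145 mm; own -x is the front, roughly towards the robot; own z up. The -y half is an open-topped hopper under a sliding cover, the +y half is closed on top. A slotted fastener stands on the front rim.
- hopper (a point): Centre of the hopper's mouth, at the level of its rim (120 mm above the counter, under the shut cover). Axes are the dispenser's. The mouth is 135 mm along own x and 120 mm along own y, the hopper 112 mm deep.
- cover (a joint): Slide of the flat aluminium hopper cover (144 x 136 mm, 5 mm thick) in m: 0 shut, 0.130 fully open, towards the dispenser's +y. Stays where it is left, needs about 2 N. It cannot slide more than a few mm while the fastener's latch arm hooks over the lug on the tab at the cover's front edge.
- cover_grip (a point): Centre of the black upright grip bar on the cover (moves with the cover): the bar is 64 mm along the dispenser's x, 16 mm thick along its y, and 36 mm high (18 mm above and below this point); its foot stands on the cover.
- fastener (a joint): Angle of the slotted steel fastener in rad, about a vertical axis, growing counter-clockwise seen from above: 0 to about 0.25 locked (latch arm along the front rim, towards the dispenser's +y, hooked over a lug on the cover's tab), 1.57 unlocked, at its stop (arm pointing forward, to the dispenser's -x). Stays where it is left, needs about 0.1 N m.
- slot (a point): Centre of the top of the fastener's slot, 146 mm above the counter, on its axis. Own x runs along the slot and turns with it (at angle 0 it is the dispenser's +y), own z up. Slot 10 mm wide (own y), 18 mm deep, 44 mm long, open at both ends, its mouth flared to 16 mm. The jaws measure 44 x 30 mm over all, on a disc of 26 mm radius; a latch arm, lower than the jaws, reaches 57 mm from the axis along own +x.
- key_grip (a point): Centre of the upright key's black plastic grip, 58 mm wide (own x), 22 mm thick (own y), 50 mm tall (own z, up). A steel blade sticks out under it. The grip's bottom face (shoulders), 26 mm below this point, rests on the fastener's jaws when the blade is fully in. 90 g. At the start the key stands upright in the stand, this point about 60 mm above the counter.
- key_blade (a point): Middle of the lower edge of the key's flat steel blade, 42 mm below the grip's centre. The blade is 38 mm wide (own x), 5 mm thick (own y) and 16 mm long; at the start it stands 16 mm deep in the stand's slot.
- stand: Fixed dark wooden key stand, 90 mm (own x) by 70 mm (own y), 34 mm tall, with a slot along own x in its top. Origin on the counter under its centre.
- basket_handle (a point): Centre of the grey handle bar across the top of the wire basket, 100 mm above the basket's underside. The bar is 82 mm long (own y), 14 mm thick (own x), 28 mm high, so it is gripped across own x. Own -x points to the notched end, own z up. The basket is 200 mm long (own x: from 120 mm on the notched side to 80 mm on the other side of this point), 74 mm wide, its walls 58 mm high; 260 g.
- basket_lip (a point): Middle of the lower edge of the notch in the basket's end, 30 mm above its underside, 120 mm from the handle along own -x. The notch is 58 mm wide and open upwards. Inside, the last 80 mm of the floor rise by 19 degrees to this edge, so that balls stay in while the basket is level and roll out when the notched end is tipped down by some 40 to 45 degrees.
- ball0_center (a point): Centre of a white plastic ball, 42 mm across, 25 g, one of three that lie in the basket at the start.
- ball1_center (a point): Centre of a white plastic ball, 42 mm across, 25 g, one of three that lie in the basket at the start.
- ball2_center (a point): Centre of a white plastic ball, 42 mm across, 25 g, one of three that lie in the basket at the start.
- water1: Water bottle, 64 mm across, 200 mm tall. Loose bystander; origin at the centre of its underside.
- water2: Another water bottle, 64 mm across, 200 mm tall. Loose bystander; origin at the centre of its underside.
- can: Drink can, 66 mm across, 115 mm tall. Loose bystander; origin at the centre of its underside.
- mug: White mug, 80 mm across, 90 mm tall. Loose bystander; origin at the centre of its underside.
- packs: Cardboard box, 90 x 110 x 50 mm. Loose bystander; origin at the centre of its underside.
There are look-alikes about, which are no part of the job. Leave any white look-alike of the part that bears key_grip alone. What is shaped like the part that bears ball2_center but pink is not meant.

How it is judged (in metres and radians):
On the way, in this order (a step that is already met when the one before it is completed fails the run):
1. the key stands in the fastener's slot, the fastener still locked (horizontal distance between key_grip and slot below 0.012 m and z of key_grip in the frame of slot below 0.034 m and angle between key_grip's own z axis and vertical below 0.2 rad and value of joint fastener below 0.8 rad), for 0.1 s.
2. the fastener is turned the full quarter turn, with the key in its slot (horizontal distance between key_grip and slot below 0.012 m and z of key_grip in the frame of slot below 0.034 m and angle between key_grip's own z axis and vertical below 0.2 rad and value of joint fastener above 1.4 rad), for 0.1 s.
3. the cover is slid open (value of joint cover above 0.118 m and value of joint fastener above 1.3 rad), for 0.1 s.
4. the basket is held tipped over the hopper (angle between basket_lip's own z axis and vertical above 0.45 rad and horizontal distance between basket_lip and hopper below 0.11 m and height (world z) of basket_lip above 0.09 m and contact force between the fingers and basket above 0.5 N), for 0.1 s.
5. all three balls are in the hopper (z of each of ball0_center, ball1_center, ball2_center in the frame of hopper below -0.03 m and x of ball0_center in the frame of hopper between -0.07 and 0.07 m and y of ball0_center in the frame of hopper between -0.07 and 0.07 m and x of ball1_center in the frame of hopper between -0.07 and 0.07 m and y of ball1_center in the frame of hopper between -0.07 and 0.07 m and x of ball2_center in the frame of hopper between -0.07 and 0.07 m and y of ball2_center in the frame of hopper between -0.07 and 0.07 m), for 0.2 s.
At the end, for the whole second after the job is handed in: All three balls lie in the hopper (centres at least 30 mm below its rim), at rest; the cover is open (at least 115 of 130 mm) and the fastener unlocked (above 1.3 rad); the basket stands upright (within 0.1 rad) on the counter, at rest and released (all of step 5 and value of joint cover above 0.115 m and value of joint fastener above 1.3 rad and angle between basket_handle's own z axis and vertical below 0.1 rad and height (world z) of basket_handle between 0.09 and 0.108 m and linear speed of basket below 0.03 m/s and linear speed of each of ball0, ball1, ball2 below 0.05 m/s); the robot touches nothing.
It fails at once if a bystander is knocked over or shoved by more than 50 mm (distance of any of water1, water2, can, mug, packs from where it was at the start of the episode above 0.05 m or angle between any of water1, water2, can, mug, packs's own z axis and vertical above 0.5 rad).
It fails at once if the cover is forced while the fastener is locked (value of joint cover above 0.03 m and value of joint fastener below 0.5 rad).
It also fails if it takes over 72 s, if anything falls off the work surface, if the arm or the gripper's body presses on something with over 40 N, if the wrist force passes 120 N, or if a joint passes its speed limit or range.

## Robot

A 6-joint arm with a two-finger parallel gripper is mounted at the origin on the work surface. World frame = base frame: x ahead of the robot, y to its left, z up, the work surface at z = 0. Lengths are in mm, angles in rad, forces in N, time in s.
With the tool pointing down it reaches from about 350 to 775 mm from the base axis. Payload 7.3 kg.
Tool frame: the origin (TCP) lies on the front face of the gripper's body, between the roots of the fingers; the fingertips stand 66 mm ahead of it and the grasp point (between the pads) lies 47 mm ahead of it (bot.tip_extent is the distance from the TCP to the fingertips, in mm); z points along the fingers, y is the line along which they close (so a half turn about z gives the same grasp; the last joint's range is limited). The gripper opens to 92 mm and grips with 3 to 60 N. Pads are 19 mm wide; open, the fingers measure 130 mm over their backs; the gripper's body (75 mm by 190 mm) begins 47 mm behind the grasp point.
Start: joints at [-1.45, 0.342, 1.524, -0, 1.275, -0.146], TCP at [138.435, -506.433, 292.241] pointing down, gripper open.
Joint ranges: [-2.53, 2.53], [-0.77, 2.02], [0.04, 2.7], [-1, 4.14], [0.28, 2.66], [-3.11, 3.11]. Speed limits (rad/s): [2.57, 2.57, 3.14, 3.14, 3.14, 3.14].

## Interface

Orientations are given as [roll, pitch, yaw] about the fixed x, y, z axes, in that order (R = Rz(yaw) Ry(pitch) Rx(roll)).
In Python, from plant import readout, viewer, order, bot gives the robot as it stands.
- The arm moves only by the shell command python3 -m creep 'ROWS'. ROWS is text: rows parted by semicolons, each of 7 numbers parted by spaces: the shift along the world's x, y, z in m, then the turn, a rotation vector about the world's x, y, z in rad, then the opening in per cent of the stroke, from 0 (shut) to 100 (fully open). A call has 1 to 8 rows; each row shifts and turns the commanded pose from where the row before left it; what a row does not reach is not made up. A row lasts 1/12 s, in which the tool goes at most 41.7 mm and 7.16 degrees, less where a joint would pass 70% of its speed; a pose out of reach is approached as far as the arm can. A call is refused whole if a number of a shift passes 0.0417 or a number of a turn 0.125, either way. A call with a gripper value outside its range is refused whole. The fingers move at their own pace and stop on an object; the grip force is fixed at half the most. Time passes only in rows, so rows that do not move let the fingers close. It gives the time, the measured TCP pose, the force, the opening and the grip force at its end, in the units of the state.
- readout.get_obs(): the state, without advancing time (a new reading comes with each control period).
- viewer.capture(name): name is "scene" or "top" or "wrist"; returns the picture (420x560x3 uint8, red, green, blue); there is no depth.
- viewer.camera_info(name): a dict with "fx", "fy", "cx", "cy" (pixels), "origin" and "rotation" of the camera in the world. Camera axes: x right, y up, looking along -z (the intrinsics and any distortion apply to the point x, -y, -z); pixel columns grow to the right and rows downward; lengths in mm; the calibration is good to about 2 mm. A picture is of the moment at which its call begins: read the wrist's pose just before it. camera_info takes no time and is no camera call; for the wrist camera it gives the pose at the moment of the call.
- order.close_job(): hands the job in; it is judged then, once.
The state is a dict: "time": time; "joint_positions": joint angles; "dq": joint speeds; "tau": joint torques, N m; "tool_pos": TCP position; "tcp_rot": TCP orientation; "contact_force": force on the tool from outside, world axes, zero at the start; "moment": the same for the moment, N m; "grip_width": finger opening in mm; "finger_force": force on a finger pad.
Only numpy, scipy, OpenCV 4.12 (cv2) and the standard library are available. Lean on these libraries where they do the work, as an engineer would, in place of code of your own. Each camera call takes 0.05 s, during which the arm holds its last target. There are 200 camera calls.

## Working session

There is one attempt and no reset: what is moved stays moved. The work goes in short steps, Python scripts to look and compute and a shell command to move; the robot and the scene stay as the last step left them, time stands still between calls to the robot, and variables do not carry over. Pictures are saved under pics/ and viewed, at most 10 in all, crops included, and the job is handed in when it is done.

```bash
ls; mkdir -p pics
python3 - <<'E'
from plant import readout, viewer
import cv2, numpy as np
o=readout.get_obs(); print(o)
ims=[]
for n in("scene","top"):
    im=viewer.capture(n); cv2.imwrite(f"pics/{n}0.png",im[:,:,::-1]); c=viewer.camera_info(n); print(n,c)
E
```

```text
pics
{'time': 0.0, 'joint_positions': array([-1.45000768e+00,  3.42733967e-01,  1.52502286e+00, -2.60974936e-05,
        1.27542433e+00, -1.45951203e-01]), 'dq': array([ 0.00057271, -0.00016166, -0.00019174, -0.0002204 ,  0.00062007,
       -0.00079709]), 'tau': array([ 1.94238901e-04, -4.31236589e+01, -2.44219226e+01,  7.18345447e-02,
        5.58101234e-02, -1.35846203e-04]), 'tool_pos': array([ 138.38520432, -506.10522087,  291.53702135]), 'tcp_rot': array([-3.14001741e+00, -2.06331463e-04,  2.66747308e-01]), 'contact_force': array([-0.1393166 , -0.05665032,  0.6575093 ]), 'moment': array([ 0.01232552, -0.00525176, -0.01486411]), 'finger_force': 0.0, 'grip_width': 92.22499286960108}
scene {'fx': 414.1313199939618, 'fy': 414.1313199939618, 'cx': 280.32711483380524, 'cy': 212.92761419941394, 'origin': array([1242.04506889, -414.64098901,  724.32322074]), 'rotation': array([ 0.94255548, -0.00709776,  0.98644638])}
top {'fx': 428.434452933519, 'fy': 428.434452933519, 'cx': 279.0788806206017, 'cy': 202.05905920311383, 'origin': array([ 357.50812331,   13.69711118, 1336.53802574]), 'rotation': array([ 0.16804481,  0.02586925, -1.57682965])}
```

View pics/scene0.png

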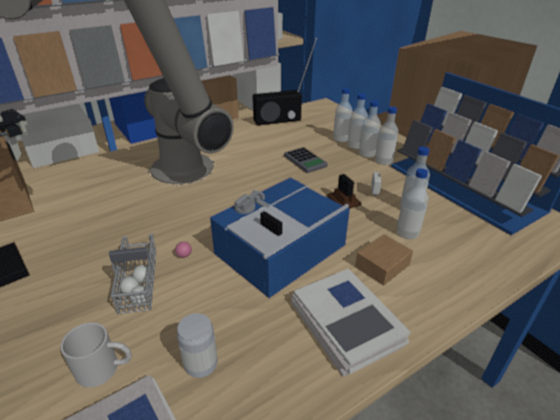

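View pics/top0.png

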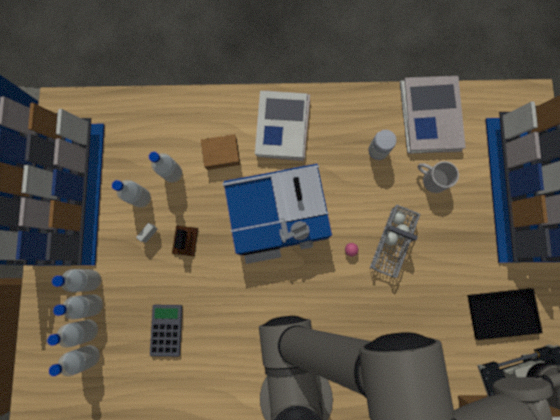

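The scene picture shows the dispenser at (280,230), the black key on its stand at (345,188), and the white look-alike beside it at (376,182). In the top picture they are the dispenser at (278,210), stand/black key at (184,241), white look-alike at (146,233), basket at (397,243) and pink ball at (351,249). The black key on the wooden stand fits the description. I'll confirm it in an enlarged crop.

```bash
cat > h.py <<'E'
import numpy as np, cv2
from scipy.spatial.transform import Rotation as R
from plant import readout, viewer
def cam(n):
    c=viewer.camera_info(n); c['R']=R.from_euler('xyz',c['rotation']).as_matrix(); return c
def ray(c,u,v):
    d=np.array([(u-c['cx'])/c['fx'],-(v-c['cy'])/c['fy'],-1.0]); return c['R']@d
def onz(c,u,v,z):
    d=ray(c,u,v); return c['origin']+d*(z-c['origin'][2])/d[2]
def proj(c,p):
    q=c['R'].T@(np.array(p,float)-c['origin']); return np.array([c['cx']+c['fx']*q[0]/-q[2], c['cy']-c['fy']*q[1]/-q[2]])
def tri(c1,p1,c2,p2):
    a,b=ray(c1,*p1),ray(c2,*p2); s=np.linalg.lstsq(np.c_[a,-b],c2['origin']-c1['origin'],rcond=None)[0]
    x,y=c1['origin']+a*s[0],c2['origin']+b*s[1]; return (x+y)/2,np.linalg.norm(x-y)
def blobs(m,amin=20):
    out=[]
    for k in cv2.findContours(m.astype(np.uint8),cv2.RETR_EXTERNAL,cv2.CHAIN_APPROX_NONE)[0]:
        if cv2.contourArea(k)>=amin: out.append((cv2.minAreaRect(k),cv2.contourArea(k)))
    return out
E
python3 - <<'E'
from h import *
im=cv2.imread('pics/top0.png'); s=cv2.imread('pics/scene0.png')
a=cv2.resize(im[155:265,120:440],None,fx=2.5,fy=2.5,interpolation=3)
b=cv2.resize(s[160:300,200:400],None,fx=2.2,fy=2.2,interpolation=3)
b2=cv2.resize(s[225:325,100:200],None,fx=3.08,fy=3.08,interpolation=3)
o=np.zeros((600,800,3),np.uint8); o[:275]=a; o[280:280+308,:440]=b; o[280:588,450:758]=b2
cv2.imwrite('pics/m1.png',o)
c=cam('top'); cs=cam('scene')
hsv=cv2.cvtColor(im,cv2.COLOR_BGR2HSV)
dark=(hsv[...,2]<45)
for r,a in blobs(dark[150:270,120:450],15): print('dark top',np.add(r[0],(120,150)),r[1:],a)
blue=(hsv[...,0]>100)&(hsv[...,0]<125)&(hsv[...,1]>120)
for r,a in blobs(blue[150:270,200:350],300): print('blue',np.add(r[0],(200,150)),r[1:],a)
dk=(s.max(2)<40)
for r,a in blobs(dk[160:280,200:400],15): print('dark scene',np.add(r[0],(200,160)),r[1:],a)
E
```

```text
dark top [260.52830505 250.65093994] ((2.0886034965515137, 37.65629196166992), 79.3803482055664) 41.0
dark top [183.50443268 241.4336319 ] ((18.492284774780273, 24.612030029296875), 3.814074993133545) 332.0
dark top [297.34147644 188.92682648] ((22.349769592285156, 3.911210060119629), 77.90524291992188) 60.0
blue [281.56775665 234.35234833] ((23.945846557617188, 96.38771057128906), 79.11447143554688) 1615.5
blue [251.06829834 202.96883774] ((43.44649887084961, 47.12470245361328), 79.50852966308594) 1944.5
dark scene [270.61538696 223.07691956] ((27.180309295654297, 12.203404426574707), 33.6900634765625) 258.5
dark scene [344.33395386 189.35584259] ((19.271495819091797, 25.735597610473633), 25.01689338684082) 273.5
```

View pics/m1.png

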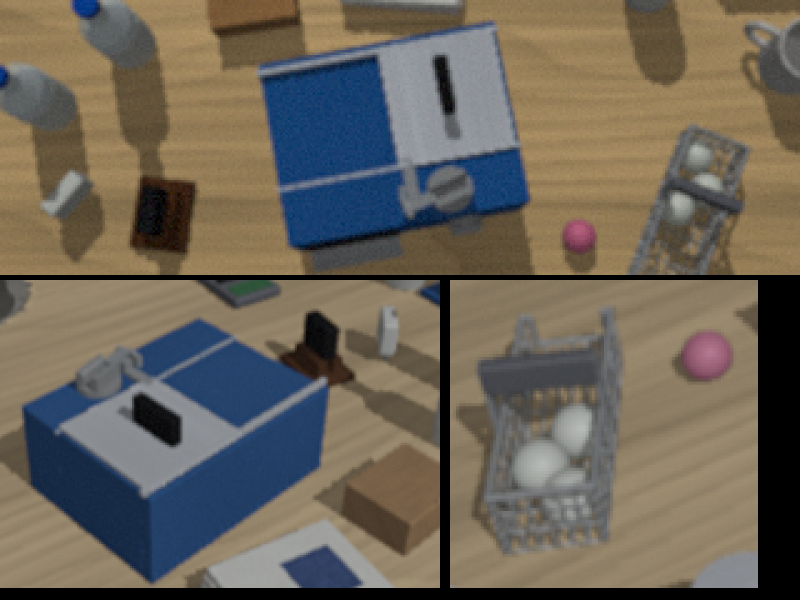

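The crop confirms it: the black key stands upright on the dark wooden stand at top (181,238), and the white look-alike is separate at (146,233). The fastener disc is at top (301,231), with its slot turned slightly. The basket holds three white balls at their far end, so the notch faces the robot; the pink ball lies apart.

Run:
```python
from h import *
c=cam('top'); s=cam('scene')
T=lambda x,y:(120+x/2.5,155+y/2.5)
S=lambda x,y:(200+x/2.2,160+(y-280)/2.2)
B=lambda x,y:(100+(x-450)/3.08,225+(y-280)/3.08)
np.set_printoptions(precision=1,suppress=True)
P={k:onz(c,*T(*p),120) for k,p in dict(FLback=(263,68),BR=(493,25),FR=(527,203),FL=(292,248)).items()}
for k,v in P.items(): print(k,v)
dx=((P['BR']-P['FR'])+(P['FLback']-P['FL']))/2; dy=((P['FL']-P['FR'])+(P['FLback']-P['BR']))/2
yx=np.degrees(np.arctan2(dx[1],dx[0])); yy=np.degrees(np.arctan2(-dy[0],dy[1])); print('size',np.linalg.norm(dx),np.linalg.norm(dy),'yaw',yx,yy)
yaw=np.radians((yx+yy)/2); Rm=np.array([[np.cos(yaw),-np.sin(yaw)],[np.sin(yaw),np.cos(yaw)]])
cen=np.mean([v[:2] for v in P.values()],0); o=cen-Rm@[-17.5,5]; print('disp origin',o)
inv=lambda p:Rm.T@(p[:2]-o)
sl=onz(c,*T(452,189),146); print('slot',sl,inv(sl))
g=onz(c,*T(444,80),161); print('covergrip top',g,inv(g))
a,b=onz(c,*T(470,180),146),onz(c,*T(432,195),146);d=(b-a); print('slot dir ang',np.degrees(np.arctan2(-d[0],d[1])))
for n,q in dict(c1=(440,57),c2=(450,108)).items(): w=onz(c,*T(*q),161);print(n,inv(w))
print('key top', onz(c,*T(153,207),85), onz(c,*T(155,180),85), onz(c,*T(150,233),85))
print('key tri',tri(c,T(153,207),s,S(321,325)))
print('stand corners z34',*[onz(c,*T(*q),34) for q in((138,178),(195,182),(190,250),(131,247))])
print('handle ends z114', onz(c,*T(670,180),114), onz(c,*T(740,206),114))
print('tri handle', tri(c,T(705,192),s,B(546,364)))
for n,q in dict(water1=(165,172),water2=(133,198),can=(383,150),mug=(440,180)).items(): print(n,onz(c,*q,60))
print('pink',onz(c,351,249,21))
```

```text
FLback [624.5 200.6 120. ]
BR [672.6 -68.  120. ]
FR [ 464.5 -102.1  120. ]
FL [415.7 164.5 120. ]
size 211.3735869043489 271.93457252484785 yaw 9.559654763011986 10.265339584106634
disp origin [562.4  46.9]
slot [478.5 -16.7 146. ] [-93.6 -48.2]
covergrip top [599.4  -9.2 161. ] [ 26.7 -61.5]
slot dir ang 21.079388639544156
c1 [ 53.5 -62. ]
c2 [ -5.8 -62.2]
key top [466.5 333.3  85. ] [498.4 331.9  85. ] [436.1 335.8  85. ]
key tri (array([468. , 336.7,  75.5]), np.float64(2.4447066847814556))
stand corners z34 [506.8 366.   34. ] [501.2 295.4  34. ] [418.3 299.4  34. ] [422.5 371.7  34. ]
handle ends z114 [ 489.9 -265.8  114. ] [ 459.6 -343.2  114. ]
tri handle (array([ 477. , -305.5,  105.8]), np.float64(2.695105207303064))
water1 [671.9 396.5  60. ]
water2 [591.6 491.8  60. ]
can [ 732.9 -274.4   60. ]
mug [ 636.8 -441.1   60. ]
pink [ 433.7 -171.8   21. ]
```

Measurements agree with the given sizes: dispenser 211×272 mm, handle 83 mm, slot at own x −94, and the triangulated heights fit. Moving to above the key.

```bash
python3 -m creep '.0265 .0278 0 0 0 -.03 100;.0265 .0278 0 0 0 -.03 100;.0265 .0278 0 0 0 -.03 100;.0265 .0278 0 0 0 -.03 100;.0265 .0278 0 0 0 -.03 100;.0265 .0278 0 0 0 -.03 100;.0265 .0278 0 0 0 -.03 100;.0265 .0278 0 0 0 -.03 100'
python3 -m creep '.0265 .0278 0 0 0 -.03 100;.0265 .0278 0 0 0 -.03 100;.0265 .0278 0 0 0 -.03 100;0.003 .038 0 0 0 0 100;0.003 .038 0 0 0 0 100;0.003 .038 0 0 0 0 100;0.003 .038 0 0 0 0 100;0.003 .038 0 0 0 0 100'
python3 -m creep '0.003 .038 0 0 0 0 100;0.003 .038 0 0 0 0 100;0.003 .038 0 0 0 0 100;0.003 .038 0 0 0 0 100;0.002 .038 0 0 0 0 100;0.002 .038 0 0 0 0 100;0.002 .038 0 0 0 0 100;0.002 .038 0 0 0 0 100'
python3 -m creep '.002 .038 -.02 0 0 0 100;0 .02 -.02 0 0 0 100;0 0 -.02 0 0 0 100;0 0 0 0 0 0 100;0 0 0 0 0 0 100'
python3 - <<'E'
from h import *
c=cam('wrist'); print(c); im=viewer.capture('wrist'); cv2.imwrite('pics/w1.png',im[:,:,::-1])
print(readout.get_obs()['tool_pos'],readout.get_obs()['tcp_rot'])
for p in((467,334,86),(467,334,34)): print(proj(c,p))
E
```

```text
time: 0.77
tool_pos: [351.3, -282.3, 292.1]
tcp_rot: [-3.141, 0.0, 0.025]
contact_force: [0.9, -1.0, 0.2]
grip_width: 91.8
finger_force: 0.0
time: 1.43
tool_pos: [444.5, -8.8, 292.0]
tcp_rot: [3.142, 0.001, -0.063]
contact_force: [0.5, 0.5, 0.6]
grip_width: 91.5
finger_force: 0.0
time: 2.1
tool_pos: [464.4, 295.3, 291.9]
tcp_rot: [3.141, 0.001, -0.063]
contact_force: [1.4, -0.6, -1.0]
grip_width: 91.9
finger_force: 0.0
time: 2.52
tool_pos: [466.3, 349.9, 231.8]
tcp_rot: [3.139, 0.003, -0.063]
contact_force: [-0.2, -0.8, 0.8]
grip_width: 92.1
finger_force: 0.0
{'fx': 340.8485687903611, 'fy': 340.8485687903611, 'cx': 283.15610623285755, 'cy': 208.7402893462035, 'origin': array([548.81505045, 345.56517992, 324.78935754]), 'rotation': array([-0.30425306, -0.00284828, -1.63378352]), 'R': array([[-0.0629453 ,  0.95212532,  0.2991576 ],
       [-0.99801291, -0.06090612, -0.0161452 ],
       [ 0.00284827, -0.29957941,  0.95406712]])}
[467.01508448 349.87041649 233.19908672] [ 3.14110654e+00  3.42230170e-04 -6.35416263e-02]
[304.80398208 216.389024  ]
[301.0771453  197.53306107]
```

View pics/w1.png

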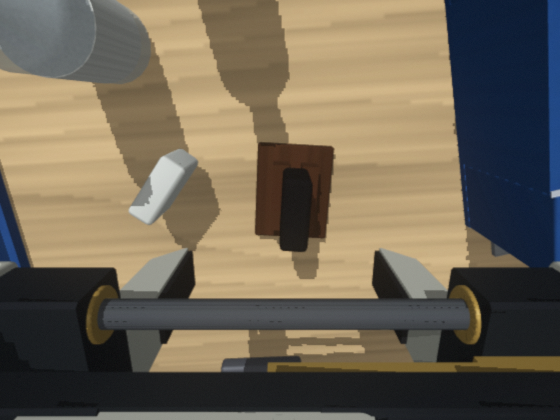

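The wrist picture shows the black key on the stand with its top face from about (296,180) to (294,250); the stand corners are at (258,143), (333,147), (326,238) and (256,235). The white look-alike is at (163,187), well clear.

Run:
```python
from h import *
np.set_printoptions(precision=1,suppress=True)
c=cam('wrist'); im=cv2.imread('pics/w1.png'); m=np.zeros(im.shape[:2],np.uint8)
m[140:255,265:325]=(im[140:255,265:325].max(2)<33)
m=cv2.morphologyEx(m,cv2.MORPH_OPEN,np.ones((5,5)))
for r,a in blobs(m,300): print(r,a); bp=cv2.boxPoints(r); print([onz(c,*q,86) for q in bp])
for r in (190,205,220,235,245):
    xs=np.flatnonzero(m[r]); print(r,xs.min(),xs.max(), onz(c,(xs.min()+xs.max())/2,r,86), (onz(c,xs.max(),r,86)-onz(c,xs.min(),r,86))[1])
q=[onz(c,*p,34) for p in((258,143),(333,147),(326,238),(256,235))]; print(q,np.mean(q,0))
```

```text
((296.1572265625, 199.19796752929688), (29.347700119018555, 60.97852325439453), 2.726310968399048) 1551.5
[array([458.9, 353.1,  86. ]), array([504.9, 348. ,  86. ]), array([502.6, 327.2,  86. ]), array([456.3, 331.2,  86. ])]
190 282 311 [488.2 339.2  86. ] -21.024612328438593
205 282 310 [476.9 340.2  86. ] -20.576566012624255
220 281 308 [465.3 341.9  86. ] -20.115980830499723Traceback (most recent call last):
  File "<stdin>", line 8, in <module>
    return umr_minimum(a, axis, None, out, keepdims, initial, where)
ValueError: zero-size array to reduction operation minimum which has no identity
```

```bash
python3 -m creep '0 -.0045 -.03 0 0 -.018 100;0 -.0045 -.03 0 0 -.018 100;0 0 -.03 0 0 0 100;0 0 -.02 0 0 0 100;0 0 -.0125 0 0 0 100;0 0 0 0 0 0 100'
python3 -m creep '0 0 0 0 0 0 60;0 0 0 0 0 0 40;0 0 0 0 0 0 30;0 0 0 0 0 0 20;0 0 0 0 0 0 10;0 0 0 0 0 0 0;0 0 0 0 0 0 0;0 0 0 0 0 0 0'
python3 - <<'E'
from h import *
print(readout.get_obs())
im=viewer.capture('wrist');cv2.imwrite('pics/w2.png',im[:,:,::-1])
E
```

```text
time: 3.07
tool_pos: [466.7, 339.9, 109.3]
tcp_rot: [3.14, 0.002, -0.101]
contact_force: [-0.5, -0.3, -0.0]
grip_width: 91.8
finger_force: 0.0
time: 3.73
tool_pos: [466.9, 341.2, 110.5]
tcp_rot: [3.142, -0.0, -0.099]
contact_force: [-0.3, 0.5, -0.4]
grip_width: 43.0
finger_force: 0.0
{'time': 3.7333, 'joint_positions': array([ 4.98702583e-01,  6.34306507e-01,  1.58959386e+00, -8.16259197e-05,
        9.17647297e-01,  2.16868564e+00]), 'dq': array([ 1.77954035e-05,  3.59345921e-03,  1.33674644e-05, -6.77249131e-05,
        3.06609150e-04,  1.60419954e-03]), 'tau': array([-7.29613021e-03, -5.23230636e+01, -1.92669511e+01, -1.30878398e-02,
       -8.74663680e-02,  6.21275217e-05]), 'tool_pos': array([466.86904389, 341.24288192, 110.45839017]), 'tcp_rot': array([ 3.14156440e+00, -7.36784822e-05, -9.91371260e-02]), 'contact_force': array([-0.29926762,  0.52014893, -0.35070822]), 'moment': array([ 0.06392994, -0.00274014,  0.01585181]), 'finger_force': 0.0, 'grip_width': 43.02907851061685}
```

```bash
python3 -m creep '0 0 0 0 0 0 0;0 0 0 0 0 0 0;0 0 0 0 0 0 0;0 0 0 0 0 0 0;0 0 0 0 0 0 0;0 0 0 0 0 0 0;0 0 0 0 0 0 0'
python3 - <<'E'
from h import *
c=cam('wrist');o=readout.get_obs();print(o['contact_force'],o['moment'],o['tool_pos'],o['tcp_rot'])
im=viewer.capture('wrist');cv2.imwrite('pics/w2.png',im[:,:,::-1]); print(c['origin'])
E
```

```text
time: 4.37
tool_pos: [466.8, 341.2, 110.3]
tcp_rot: [3.141, 0.0, -0.099]
contact_force: [0.1, 0.2, -0.3]
grip_width: 21.9
finger_force: 30.0
[ 0.1273595   0.18615292 -0.28910935] [-0.00409628 -0.02553354  0.04854   ] [466.84808684 341.16969934 110.30418854] [ 3.14140156e+00  9.93121955e-05 -9.92088136e-02]
[548.90041821 333.70788256 203.53976953]
```

```bash
python3 -m creep '0 0 .02 0 0 0 0;0 0 .035 0 0 0 0;0 0 .035 0 0 0 0;0 0 .035 0 0 0 0;0 0 .035 0 0 0 0;-.001 -.0255 0 0 0 -.1005 0;-.001 -.0255 0 0 0 -.1005 0;-.001 -.0255 0 0 0 -.1005 0'
python3 -m creep '-.001 -.0255 0 0 0 -.1005 0;-.001 -.0255 0 0 0 -.1005 0;-.001 -.0255 0 0 0 -.1005 0;-.001 -.0255 0 0 0 -.1005 0;-.001 -.0255 0 0 0 -.1005 0;-.001 -.0255 0 0 0 -.1005 0;-.001 -.0255 0 0 0 -.1005 0;-.001 -.0255 0 0 0 -.1005 0'
python3 -m creep '0 0 0 0 0 0 0;0 0 0 0 0 0 0'
python3 - <<'E'
from h import *
c=cam('wrist');o=readout.get_obs();print(o['tool_pos'],o['tcp_rot'])
np.savez('w3.npz',**c)
im=viewer.capture('wrist');cv2.imwrite('pics/w3.png',im[:,:,::-1]); print(c['origin'],proj(c,(478,-17,146)))
E
```

```text
time: 5.08
tool_pos: [463.6, 264.1, 270.9]
tcp_rot: [-3.141, -0.001, -0.404]
contact_force: [0.8, -0.2, -0.9]
grip_width: 21.9
finger_force: 29.9
time: 5.75
tool_pos: [455.5, 59.6, 270.4]
tcp_rot: [3.142, 0.0, -1.21]
contact_force: [1.0, -0.7, -0.5]
grip_width: 22.0
finger_force: 29.9
time: 5.92
tool_pos: [455.8, 59.8, 270.4]
tcp_rot: [-3.142, 0.0, -1.206]
contact_force: [-0.0, 0.8, -0.7]
grip_width: 21.7
finger_force: 30.0
[455.81449757  59.84336048 270.4126593 ] [-3.14157092e+00  2.27680526e-04 -1.20630310e+00]
[486.30969522 -15.0610277  363.64972606] [297.0753637  104.77045493]
```

View pics/w3.png

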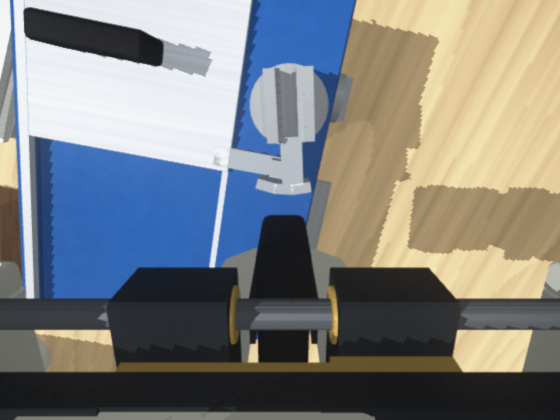

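The picture shows the fastener's jaws spanning (263,68)–(314,141), with the slot centre near (289,104) running almost along the image's vertical. The held key's near end is at (284,216).

Run:
```python
from h import *
np.set_printoptions(precision=2,suppress=True)
c=dict(np.load('w3.npz')); im=cv2.imread('pics/w3.png')
g=cv2.cvtColor(im,cv2.COLOR_BGR2GRAY).astype(int)
for r in range(72,140,8):
    row=g[r,255:325]; d=np.abs(np.diff(cv2.GaussianBlur(row.astype(np.float32)[None],(3,1),0)[0])); print(r,[255+i for i in range(1,68) if d[i]>9 and d[i]>=d[i-1] and d[i]>=d[i+1]])
q=[onz(c,*p,146) for p in((263,68),(313,66),(314,140),(266,142))]
print(np.array(q),np.mean(q,0)); q=np.array(q)
for a,b in((3,0),(2,1)): d=q[b]-q[a]; print(np.linalg.norm(d),np.arctan2(d[1],d[0]))
print('w',np.linalg.norm(q[1]-q[0]))
t=np.array([455.8,59.8]); y=-1.2063; ax=np.array([np.cos(y),np.sin(y)])
for e in((265,217),(284,215),(303,217)):
  p=onz(c,*e,245)[:2]-t; print('key end along/across',p@ax, p@[-ax[1],ax[0]])
```

```text
72 [262, 274, 286, 291, 295, 313]
80 [256, 274, 295, 313, 320]
88 [275, 296, 313]
96 [275, 296, 313]
104 [275, 276, 296, 313]
112 [276, 296, 314]
120 [276, 297, 314]
128 [256, 277, 297, 314, 320]
136 [263, 277, 297, 298, 314]
[[504.53 -29.19 146.  ]
 [477.26 -40.76 146.  ]
 [460.26  -1.07 146.  ]
 [488.05  10.85 146.  ]] [482.52 -15.04 146.  ]
43.3046426982571 -1.1804203111353582
43.18007010476275 -1.165996488956848
w 29.62306200543314
key end along/across 40.76574052327094 8.52268417740556
key end along/across 41.53819639795298 1.544405442573495
key end along/across 40.763319014436554 -5.434456435468834
```

```bash
python3 -m creep '.009 -.026 0 0 0 .012 0;.009 -.026 0 0 0 .011 0;.0092 -.0258 0 0 0 .011 0;0 0 -.015 0 0 0 0;0 0 -.011 0 0 0 0;0 0 0 0 0 0 0;0 0 0 0 0 0 0'
python3 -m creep '0 0 -.005 0 0 0 0;0 0 -.005 0 0 0 0;0 0 0 0 0 0 0'
python3 -m creep '0 0 -.005 0 0 0 0;0 0 -.003 0 0 0 0;0 0 0 0 0 0 0'
```

```text
time: 6.55
tool_pos: [483.0, -16.1, 244.0]
tcp_rot: [3.14, 0.001, -1.169]
contact_force: [-0.2, -1.0, -1.2]
grip_width: 21.9
finger_force: 30.0
time: 6.8
tool_pos: [482.8, -16.6, 233.8]
tcp_rot: [3.141, 0.0, -1.17]
contact_force: [-0.8, 0.9, -1.4]
grip_width: 22.1
finger_force: 30.0
time: 7.05
tool_pos: [482.9, -17.1, 225.8]
tcp_rot: [3.141, 0.0, -1.171]
contact_force: [0.1, -0.6, -1.0]
grip_width: 22.0
finger_force: 30.0
```

```bash
python3 -m creep '0 0 -.003 0 0 0 0;0 0 -.001 0 0 0 0;0 0 0 0 0 0 0'
python3 -m creep '0 0 -.001 0 0 0 0;0 0 0 0 0 0 0'
```

```text
time: 7.3
tool_pos: [483.1, -17.1, 222.3]
tcp_rot: [3.141, 0.0, -1.171]
contact_force: [-0.0, 0.3, -0.7]
grip_width: 21.5
finger_force: 30.0
time: 7.47
tool_pos: [483.1, -17.1, 222.2]
tcp_rot: [-3.141, -0.0, -1.171]
contact_force: [-1.5, 0.4, 6.0]
grip_width: 22.1
finger_force: 30.0
```

```bash
python3 -m creep '0 0 0.0005 0 0 .1 0;0 .0003 0 0 0 .1 0;0 .0003 0 0 0 .1 0;0 .0003 0 0 0 .1 0;0 .0003 0 0 0 .1 0;0 .0003 0 0 0 .1 0;0 0 0 0 0 .1 0;0 0 0 0 0 .1 0'
python3 -c "from plant import readout as r;o=r.get_obs();print(o['moment'],o['contact_force'],o['tcp_rot'])"
python3 -m creep '0 .0003 0 0 0 .1 0;0 .0003 0 0 0 .1 0;0 0 0 0 0 .1 0;0 0 0 0 0 .1 0;0 0 0 0 0 .1 0;0 0 0 0 0 .04 0;0 0 0 0 0 0 0'
python3 -c "from plant import readout as r;o=r.get_obs();print(o['moment'],o['contact_force'],o['tcp_rot'])"
```

```text
time: 8.13
tool_pos: [483.5, -16.2, 222.2]
tcp_rot: [3.141, -0.002, -0.366]
contact_force: [-0.3, -2.4, 0.0]
grip_width: 21.9
finger_force: 30.0
[-0.2584053  -0.07366873 -0.02882107] [-0.32382693 -2.39547267  0.00365904] [ 3.14084728e+00 -1.64773115e-03 -3.65966172e-01]
time: 8.72
tool_pos: [483.6, -14.8, 222.2]
tcp_rot: [3.142, -0.002, 0.17]
contact_force: [1.9, 2.5, 1.6]
grip_width: 21.7
finger_force: 30.0
[ 0.32934673 -0.21946367  0.02248401] [1.92910819 2.52584278 1.5988258 ] [ 3.14156606e+00 -1.61304514e-03  1.70497636e-01]
```

```bash
python3 -m creep '0 0 0 0 0 .05 0;0 0 0 0 0 .05 0;0 0 0 0 0 0 0'
python3 -c "from plant import readout as r;o=r.get_obs();print(o['moment'],o['contact_force'],o['tcp_rot'])"
python3 -m creep '0 0 0 0 0 .05 0;0 0 0 0 0 .03 0;0 0 0 0 0 0 0'
python3 - <<'E'
from h import *
o=readout.get_obs();print(o['moment'],o['contact_force'],o['tcp_rot'])
for n in('top','scene'):
  im=viewer.capture(n); cv2.imwrite(f'pics/{n}4.png',im[:,:,::-1])
a=cv2.imread('pics/top4.png')[150:270,210:350]; b=cv2.imread('pics/scene4.png')[170:270,200:340]
cv2.imwrite('pics/m4.png',np.hstack([cv2.resize(a,(400,343),interpolation=3),cv2.resize(b,(400,343),interpolation=3)]))
E
```

```text
time: 8.97
tool_pos: [483.5, -14.6, 222.2]
tcp_rot: [-3.141, -0.002, 0.269]
contact_force: [1.1, 2.9, 2.3]
grip_width: 21.7
finger_force: 30.0
[ 0.57715058 -0.20467804 -0.03640312] [1.14225239 2.92531823 2.30044707] [-3.14140037e+00 -1.55853358e-03  2.69327619e-01]
time: 9.22
tool_pos: [483.4, -14.5, 222.2]
tcp_rot: [-3.141, -0.002, 0.347]
contact_force: [1.0, 4.1, 3.6]
grip_width: 22.2
finger_force: 30.0
[ 0.99737136 -0.2606034  -0.36047251] [0.96760065 4.14430788 3.62073843] [-3.14099579e+00 -1.53453399e-03  3.46982640e-01]
```

View pics/m4.png

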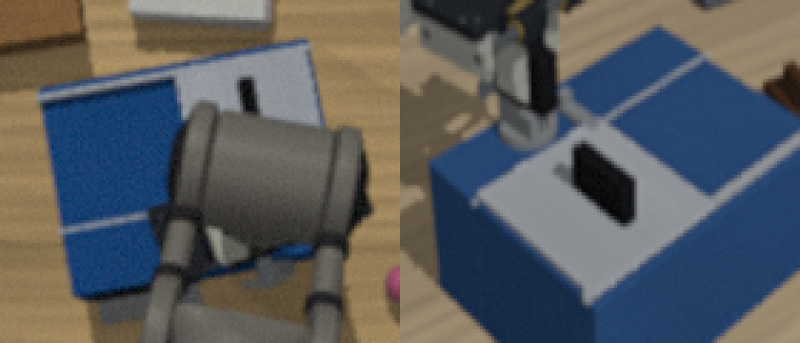

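Picture: the latch arm has left the tab (the hook is gone beside the key at right-panel (575,105)), and the moment rose to 0.36 N m at the stop, so it is unlocked. Releasing the key and going to the cover grip.

```bash
python3 -m creep '0 0 0 0 0 -.04 0;0 0 0 0 0 0 30;0 0 0 0 0 0 60;0 0 0 0 0 0 100;0 0 0 0 0 0 100;0 0 0 0 0 0 100;0 0 0 0 0 0 100;0 0 .01 0 0 0 100'
python3 -m creep '0 0 .03 0 0 -.045 100;0 0 .03 0 0 -.045 100;.029 .001 0 0 0 -.045 100;.029 .001 0 0 0 0 100;.029 .001 0 0 0 0 100;.029 .002 0 0 0 0 100;0 0 0 0 0 0 100;0 0 0 0 0 0 100'
python3 - <<'E'
from h import *
c=cam('wrist');o=readout.get_obs();print(o['tool_pos'],o['tcp_rot'])
im=cv2.cvtColor(viewer.capture('wrist'),cv2.COLOR_RGB2BGR);cv2.imwrite('pics/w5.png',im)
print(proj(c,(599.7,-9.6,161)))
t=viewer.capture('top')[:,:,::-1];cv2.imwrite('pics/top5.png',t)
cv2.imwrite('pics/m5.png',np.hstack([im,cv2.resize(t[150:270,270:340],(240,420))]))
E
```

```text
time: 9.98
tool_pos: [482.2, -14.9, 230.4]
tcp_rot: [-3.14, 0.003, 0.309]
contact_force: [0.2, 0.4, -0.2]
grip_width: 63.0
finger_force: 0.0
time: 10.65
tool_pos: [599.5, -10.0, 290.6]
tcp_rot: [-3.141, 0.002, 0.175]
contact_force: [-0.9, -0.3, 0.9]
grip_width: 91.9
finger_force: 0.0
[599.47096109  -9.98957045 290.640378  ] [-3.14124434e+00  1.80816648e-03  1.74618547e-01]
[282.84141968 226.07279274]
```

View pics/m5.png

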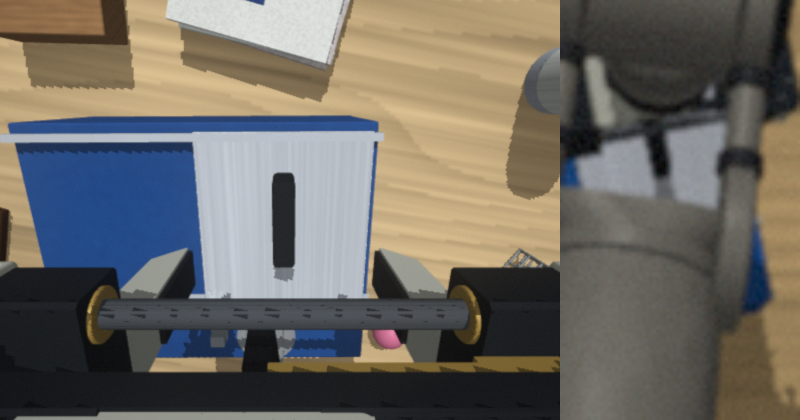

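The wrist picture shows the cover bar at (284,220), 6 px from where it was predicted and well aligned. The key is still upright in the slot at (265,345). Descending.

```bash
python3 -m creep '0 0 -.035 0 0 0 100;0 0 -.035 0 0 0 100;0 0 -.021 0 0 0 50;0 0 0 0 0 0 30;0 0 0 0 0 0 10;0 0 0 0 0 0 0;0 0 0 0 0 0 0;0 0 0 0 0 0 0'
python3 -m creep '0 0 0 0 0 0 0;0 0 0 0 0 0 0;0 0 0 0 0 0 0;0 0 0 0 0 0 0;0 0 0 0 0 0 0;0 0 0 0 0 0 0;0 0 0 0 0 0 0;0 0 0 0 0 0 0'
```

```text
time: 11.42
tool_pos: [599.7, -10.1, 202.9]
tcp_rot: [3.14, -0.003, 0.174]
contact_force: [0.7, 0.0, -0.8]
grip_width: 56.5
finger_force: 0.0
time: 12.08
tool_pos: [599.1, -10.0, 200.8]
tcp_rot: [3.141, 0.0, 0.174]
contact_force: [0.4, -0.1, 0.5]
grip_width: 16.0
finger_force: 30.0
```

Gripped at 16 mm, the bar's given thickness. A short test slide first, then the rest.

```bash
python3 -m creep '-.0017 .0099 0 0 0 0 0;-.0017 .0099 0 0 0 0 0;0 0 0 0 0 0 0'
```

```text
time: 12.33
tool_pos: [595.1, 12.0, 200.8]
tcp_rot: [-3.141, 0.001, 0.176]
contact_force: [-1.5, 2.5, -0.4]
grip_width: 15.8
finger_force: 30.0
```

```bash
python3 -m creep '-.0034 .0197 0 0 0 0 0;-.0034 .0197 0 0 0 0 0;-.0034 .0197 0 0 0 0 0;-.0034 .0197 0 0 0 0 0;-.0034 .0197 0 0 0 0 0;0 0 0 0 0 0 0'
python3 -m creep '-.0012 .007 0 0 0 0 0;-.0005 .003 0 0 0 0 0;0 0 0 0 0 0 0'
```

```text
time: 12.83
tool_pos: [577.2, 112.0, 200.8]
tcp_rot: [-3.14, 0.002, 0.178]
contact_force: [-3.7, 1.1, 1.2]
grip_width: 15.8
finger_force: 30.0
time: 13.08
tool_pos: [576.1, 118.0, 200.8]
tcp_rot: [3.141, 0.002, 0.175]
contact_force: [-6.0, -2.4, 3.1]
grip_width: 15.9
finger_force: 30.0
```

Total slide about 130 mm, with the stop felt. Releasing and going to the basket.

```bash
python3 -m creep '0 0 0 0 0 0 30;0 0 0 0 0 0 60;0 0 0 0 0 0 100;0 0 0 0 0 0 100;0 0 .02 0 0 0 100;0 0 .04 0 0 0 100;0 0 .04 0 0 0 100;-.0084 -.0352 0 0 0 .086 100'
python3 -m creep '-.0084 -.0352 0 0 0 .086 100;-.0084 -.0352 0 0 0 .086 100;-.0084 -.0352 0 0 0 .086 100;-.0084 -.0352 0 0 0 .086 100;-.0084 -.0352 0 0 0 .086 100;-.0084 -.0352 0 0 0 .086 100;-.0084 -.0352 0 0 0 .086 100;-.0084 -.0352 0 0 0 .086 100'
python3 -m creep '-.0084 -.0352 0 0 0 .086 100;-.0084 -.0352 0 0 0 .086 100;-.0084 -.0352 0 0 0 .086 100;0 0 -.03 0 0 0 100;0 0 0 0 0 0 100;0 0 0 0 0 0 100'
python3 - <<'E'
from h import *
c=cam('wrist');o=readout.get_obs();print(o['tool_pos'],o['tcp_rot']);np.savez('w6.npz',**c)
im=viewer.capture('wrist')[:,:,::-1];cv2.imwrite('pics/w6.png',im)
t=viewer.capture('top')[:,:,::-1];cv2.imwrite('pics/top6.png',t)
print(proj(c,(475,-304,114)))
o=np.zeros((600,800,3),np.uint8);o[:420,:560]=im; o[:560,560:]=0
a=cv2.resize(t[150:260,200:350],None,fx=1.6,fy=1.6,interpolation=3); o[420:420+a.shape[0],560:800]=a
a=cv2.resize(t[155:255,215:345],None,fx=1.78,fy=1.78,interpolation=3)
cv2.imwrite('pics/m6.png',o)
E
```

```text
time: 13.75
tool_pos: [572.1, 87.0, 309.2]
tcp_rot: [3.14, -0.016, 0.264]
contact_force: [-0.3, -1.3, 1.6]
grip_width: 64.5
finger_force: 0.0
time: 14.42
tool_pos: [500.8, -200.3, 301.1]
tcp_rot: [3.141, -0.0, 0.952]
contact_force: [1.0, 0.1, 0.5]
grip_width: 92.0
finger_force: 0.0
time: 14.92
tool_pos: [475.5, -303.7, 269.7]
tcp_rot: [-3.138, -0.002, 1.205]
contact_force: [-0.4, 0.3, 0.5]
grip_width: 92.1
finger_force: 0.0
[ 475.47744446 -303.72375017  269.70322365] [-3.13797666e+00 -1.71730518e-03  1.20472430e+00]
[281.37997133 214.75518964]
```

View pics/m6.png

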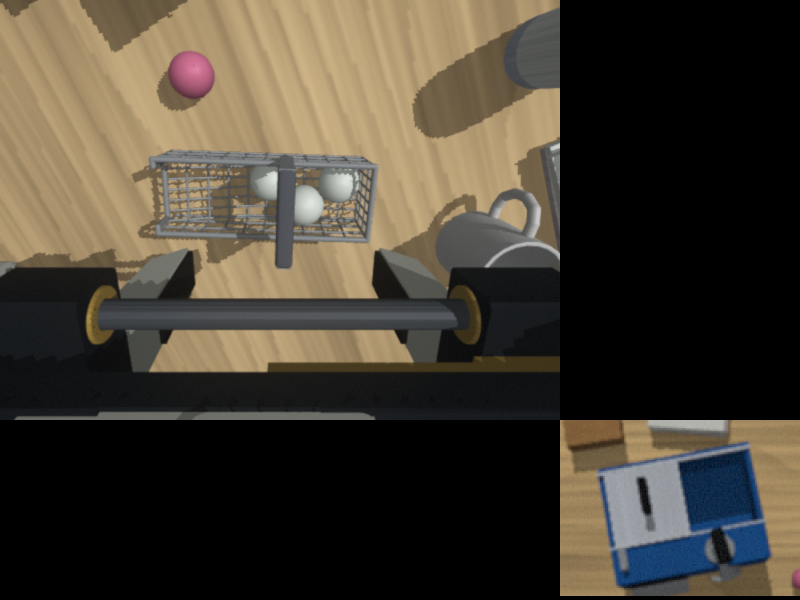

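The picture shows the cover fully open, the key in the slot (crop at (720,547)), and the hopper's dark mouth at crop (680–760, 450–528). The basket's handle is at (286,213), about 3 mm from prediction; the three white balls sit at the right, the notch at the left, and the pink ball is apart.

```bash
python3 -m creep '.003 -.001 -.03 0 0 -.02 100;0 0 -.03 0 0 0 100;0 0 -.03 0 0 0 100;0 0 -.02 0 0 0 100;0 0 -.0107 0 0 0 60;0 0 0 0 0 0 40;0 0 0 0 0 0 20;0 0 0 0 0 0 0'
python3 -m creep '0 0 0 0 0 0 0;0 0 0 0 0 0 0;0 0 0 0 0 0 0;0 0 0 0 0 0 0;0 0 0 0 0 0 0;0 0 0 0 0 0 0;0 0 0 0 0 0 0;0 0 0 0 0 0 0'
python3 - <<'E'
from h import *
c=cam('top')
q=np.array([onz(c,200+(x-560)/1.6,150+(y-420)/1.6,120) for x,y in((680,463),(748,451),(760,518),(690,527))]);m=q.mean(0)
a=np.radians(10);Rm=np.array([[np.cos(a),-np.sin(a)],[np.sin(a),np.cos(a)]])
print(m,Rm.T@(m[:2]-[562.4,46.9]),np.linalg.norm(q[0]-q[1]),np.linalg.norm(q[1]-q[2]))
E
```

```text
time: 15.68
tool_pos: [480.3, -305.4, 152.2]
tcp_rot: [3.138, 0.001, 1.187]
contact_force: [0.5, 0.1, 0.9]
grip_width: 69.5
finger_force: 0.0
time: 16.35
tool_pos: [478.9, -305.0, 150.1]
tcp_rot: [-3.141, -0.0, 1.186]
contact_force: [-2.9, 0.8, 2.8]
grip_width: 16.4
finger_force: 1.3
[588.81308498 -15.65936887 120.        ] [ 15.14849047 -66.19553556] 125.66752488345814 124.84783014467708
```

```bash
python3 -m creep '0 0 0 0 0 0 0;0 0 0 0 0 0 0;0 0 .01 0 0 0 0;0 0 .02 0 0 0 0;0 0 .03 0 0 0 0;0 0 .03 0 0 0 0;0 0 .03 0 0 0 0;0 0 .03 0 0 0 0'
python3 -m creep '0 0 .03 0 0 0 0;0 0 .02 0 0 0 0;.0068 .0076 0 0 0 -.05 0;.0136 .0152 0 0 0 -.101 0;.0136 .0152 0 0 0 -.101 0;.0136 .0152 0 0 0 -.101 0;.0136 .0152 0 0 0 -.101 0;.0136 .0152 0 0 0 -.101 0'
python3 -m creep '.0136 .0152 0 0 0 -.101 0;.0136 .0152 0 0 0 -.101 0;.0136 .0152 0 0 0 -.101 0;.0136 .0152 0 0 0 -.101 0;.0068 .0076 0 0 0 -.05 0;0 0 0 0 0 0 0;0 0 0 0 0 0 0'
python3 - <<'E'
from h import *
o=readout.get_obs();print(o['joint_positions'],o['moment'])
im=viewer.capture('scene')[:,:,::-1];cv2.imwrite('pics/s7.png',im)
cv2.imwrite('pics/s7c.png',im)
E
```

```text
time: 17.02
tool_pos: [479.0, -304.8, 301.8]
tcp_rot: [-3.141, -0.0, 1.186]
contact_force: [0.4, -0.6, -5.0]
grip_width: 13.7
finger_force: 30.0
time: 17.68
tool_pos: [554.4, -220.6, 350.2]
tcp_rot: [-3.141, 0.0, 0.626]
contact_force: [-0.4, -0.6, -3.1]
grip_width: 13.8
finger_force: 30.0
time: 18.27
tool_pos: [615.2, -152.7, 349.8]
tcp_rot: [-3.141, 0.001, 0.18]
contact_force: [0.1, -0.1, -3.7]
grip_width: 13.8
finger_force: 30.0
[-3.63997752e-01  5.20373153e-01  1.08523557e+00 -3.57515809e-04
  1.53685735e+00  1.02677747e+00] [-0.04760138  0.02598998  0.02542931]
```

View pics/s7c.png

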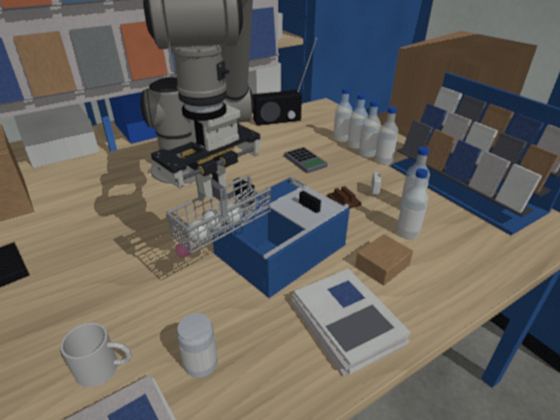

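The picture shows the basket level beside the hopper, notch towards it, balls inside near (215,230); the hopper is open. Tipping now.

```bash
python3 -m creep '-.0013 .0074 -.0016 -.0478 -.0084 0 0;-.0013 .0074 -.0016 -.0478 -.0084 0 0;-.0013 .0074 -.0016 -.0478 -.0084 0 0;-.0013 .0074 -.0016 -.0478 -.0084 0 0;-.0013 .0074 -.0016 -.0478 -.0084 0 0;-.0013 .0074 -.0016 -.0478 -.0084 0 0;-.0013 .0074 -.0016 -.0478 -.0084 0 0;-.0013 .0074 -.0016 -.0478 -.0084 0 0'
python3 - <<'E'
from h import *
o=readout.get_obs();r=R.from_euler('xyz',o['tcp_rot']).as_matrix();print('tilt',np.degrees(np.arccos(-r[2,2])),'zdir',r[:,2],'xdir',r[:,0],o['joint_positions'])
up=-r[:,2]; f=r[:,1]*(1 if r[1,1]>0 else -1)
print('lip',o['tool_pos']-50*up+120*f-70*up)
E
```

```text
time: 18.98
tool_pos: [604.0, -94.5, 337.6]
tcp_rot: [2.751, 0.002, 0.177]
contact_force: [-0.6, 0.5, -3.6]
grip_width: 13.5
finger_force: 30.0
tilt 22.358200147429017 zdir [ 0.06542958 -0.37472646 -0.9248238 ] xdir [ 0.98439665  0.17595599 -0.0016508 ] [-0.13019199  0.44093345  1.29824329 -0.386261    1.30061476  1.34854293]
lip [592.24200405 -30.2480358  181.00701543]
```

```bash
python3 -m creep '-.0013 .0074 -.0016 -.0478 -.0084 0 0;-.0013 .0074 -.0016 -.0478 -.0084 0 0;-.0013 .0074 -.0016 -.0478 -.0084 0 0;-.0013 .0074 -.0016 -.0478 -.0084 0 0;-.0013 .0074 -.0016 -.0478 -.0084 0 0;-.0013 .0074 -.0016 -.0478 -.0084 0 0;-.0013 .0074 -.0016 -.0478 -.0084 0 0;-.0013 .0074 -.0016 -.0478 -.0084 0 0'
python3 -m creep '-.0013 .0074 -.0016 -.0478 -.0084 0 0;-.0013 .0074 -.0016 -.0478 -.0084 0 0;0 0 0 0 0 0 0;0 0 0 0 0 0 0;0 0 0 0 0 0 0;0 0 0 0 0 0 0;0 0 0 0 0 0 0;0 0 0 0 0 0 0'
python3 - <<'E'
from h import *
o=readout.get_obs();r=R.from_euler('xyz',o['tcp_rot']).as_matrix();print('tilt',np.degrees(np.arccos(-r[2,2])),o['contact_force'])
up=-r[:,2]; f=r[:,1]*(1 if r[1,1]>0 else -1)
print('lip',o['tool_pos']-50*up+120*f-70*up)
ims=[viewer.capture(n)[:,:,::-1] for n in('scene','top')]
for n,i in zip('st',ims): cv2.imwrite(f'pics/{n}8.png',i)
cv2.imwrite('pics/m8.png',np.hstack([cv2.resize(ims[0][120:300,130:370],(480,360),interpolation=3),cv2.resize(ims[1][150:270,240:340],(300,360),interpolation=3)]))
E
```

```text
time: 19.65
tool_pos: [593.9, -35.3, 324.9]
tcp_rot: [2.364, 0.002, 0.176]
contact_force: [-0.3, -0.0, -3.9]
grip_width: 13.9
finger_force: 30.0
time: 20.32
tool_pos: [591.8, -20.6, 321.8]
tcp_rot: [2.268, 0.002, 0.175]
contact_force: [0.2, 0.5, -2.9]
grip_width: 13.9
finger_force: 30.0
tilt 50.031938324449584 [ 0.18133288  0.47715356 -2.946271  ]
lip [594.07076455 -35.30235142 152.7238663 ]
```

View pics/m8.png

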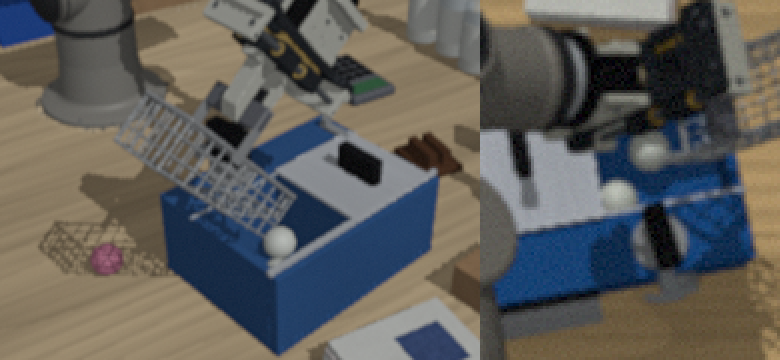

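The picture shows the basket tipped with its lip over the hopper. White balls are at scene (270,241), top (297,200) and top (286,215). I've used all ten views, so the check goes on numerically from masks.

```bash
python3 -m creep '0 0 0 0 0 0 0;0 0 0 0 0 0 0;0 0 0 0 0 0 0;0 0 0 0 0 0 0'
cat > balls.py <<'E'
from h import *
np.set_printoptions(precision=1,suppress=True)
c,s=cam('top'),cam('scene')
a=np.radians(10);Rm=np.array([[np.cos(a),-np.sin(a)],[np.sin(a),np.cos(a)]])
own=lambda p:np.r_[Rm.T@(p[:2]-[590,-15]),p[2]-120]
def white(im,roi):
    h=cv2.cvtColor(im,cv2.COLOR_BGR2HSV);m=np.zeros(im.shape[:2],np.uint8);y0,y1,x0,x1=roi
    m[y0:y1,x0:x1]=(h[y0:y1,x0:x1,1]<50)&(h[y0:y1,x0:x1,2]>95)
    return [(np.array(r[0]),r[1],A) for r,A in blobs(m,15)]
import sys
t=sys.argv[1]
I=[viewer.capture(n)[:,:,::-1].copy() for n in('scene','top')]
for n,i in zip('st',I): cv2.imwrite(f'pics/{n}{t}.png',i)
ws=white(I[0],(190,290,180,330)); wt=white(I[1],(175,225,270,335))
for w in ws: print('scene',w, 'floor',own(onz(s,*w[0],29)))
for w in wt: print('top',w,'floor',own(onz(c,*w[0],29)))
for i in ws:
  for j in wt:
    p,e=tri(c,j[0],s,i[0])
    if e<12 and i[2]<600 and j[2]<600: print('match',i[0],j[0],own(p),e)
E
python3 balls.py 9
python3 - <<'E'
from h import *
c,s=cam('top'),cam('scene')
print(tri(c,(296.7,200),s,(270,241)),tri(c,(286,215),s,(270,241)))
E
```

```text
time: 20.75
tool_pos: [591.8, -19.8, 321.3]
tcp_rot: [2.268, 0.003, 0.176]
contact_force: [0.1, -0.1, -2.7]
grip_width: 13.7
finger_force: 30.0
scene (array([314.5, 287.6]), (11.884501457214355, 35.46780776977539), 214.5) floor [146.1  12.6 -91. ]
scene (array([258., 224.]), (68.0, 142.0), 4415.0) floor [-122.6   74.7  -91. ]
top (array([279.2, 210.6]), (22.698986053466797, 23.53710174560547), 308.0) floor [-26.1  66.6 -91. ]
top (array([296.5, 200. ]), (10.0, 11.0), 86.5) floor [ -3.2   7.9 -91. ]
top (array([288. , 182.5]), (3.0, 14.0), 28.5) floor [ 56.1  23.6 -91. ]
top (array([326. , 177.7]), (6.864064693450928, 6.864064693450928), 33.0) floor [ 49.2 -95.7 -91. ]
(array([579.35823117,  -4.87960096,  73.17318945]), np.float64(6.378400326321546)) (array([538.44787605,  24.79303625,  31.47726425]), np.float64(0.6838777703833221))
```

```bash
python3 -m creep '-.0013 .0074 0 -.0478 -.0084 0 0;-.0013 .0074 0 -.0478 -.0084 0 0;0 0 0 0 0 0 0;0 0 0 0 0 0 0;0 0 0 0 0 0 0;0 0 0 0 0 0 0;0 0 0 0 0 0 0;0 0 0 0 0 0 0'
python3 -m creep '.0013 -.0074 0.0016 .0478 .0084 0 0;.0026 -.0148 .0032 .0955 .0169 0 0;.0026 -.0148 .0032 .0955 .0169 0 0;.0026 -.0148 .0032 .0955 .0169 0 0;.0026 -.0148 .0032 .0955 .0169 0 0;.0026 -.0148 .0032 .0955 .0169 0 0;.0026 -.0148 .0032 .0955 .0169 0 0;.0026 -.0148 .0032 .0955 .0169 0 0'
python3 -m creep '.0026 -.0148 .0032 .0955 .0169 0 0;.0026 -.0148 .0032 .0955 .0169 0 0;.0013 -.0074 .0016 .0478 .0084 0 0;-.01 -.03 0 0 0 0 0;-.01 -.03 0 0 0 0 0;-.01 -.03 0 0 0 0 0;0 0 0 0 0 0 0;0 0 0 0 0 0 0'
python3 - <<'E'
from h import *
np.set_printoptions(precision=1,suppress=True)
c,s=cam('top'),cam('scene')
a=np.radians(10);Rm=np.array([[np.cos(a),-np.sin(a)],[np.sin(a),np.cos(a)]])
own=lambda p:np.r_[Rm.T@(p[:2]-[590,-15]),p[2]-120]
cs=[]
for n,cc in(('scene',s),('top',c)):
    im=viewer.capture(n)[:,:,::-1].copy(); cv2.imwrite(f'pics/{n}10.png',im)
    Rb=lambda z:np.array([proj(cc,np.r_[[590,-15]+Rm@[x,y],z]) for x,y in((-67,-60),(67,-60),(67,60),(-67,60))],np.float32)
    hull=cv2.convexHull(np.vstack([Rb(8),Rb(120)])).astype(int)
    h=cv2.cvtColor(im,cv2.COLOR_BGR2HSV); m=np.zeros(im.shape[:2],np.uint8); cv2.fillPoly(m,[cv2.convexHull(Rb(120)).astype(int)],1)
    w=m*((h[...,1]<70)&(h[...,2]>80)).astype(np.uint8); L=[]
    for r,A in blobs(w,15): L.append(r[0]); print(n,np.array(r[0]),r[1],A,own(onz(cc,*r[0],29)))
    cs.append(L)
for i in cs[0]:
  for j in cs[1]:
    p,e=tri(c,j,s,i)
    if e<10: print('match',np.array(i),np.array(j),own(p),e)
E
```

```text
time: 21.52
tool_pos: [589.4, -5.1, 322.2]
tcp_rot: [2.173, 0.003, 0.174]
contact_force: [0.4, -0.6, -2.5]
grip_width: 13.6
finger_force: 30.0
time: 22.18
tool_pos: [608.6, -116.7, 347.0]
tcp_rot: [2.904, 0.001, 0.178]
contact_force: [0.1, -0.1, -3.4]
grip_width: 13.9
finger_force: 30.0
time: 22.85
tool_pos: [584.2, -244.9, 353.7]
tcp_rot: [-3.141, 0.003, 0.174]
contact_force: [-0.4, 0.3, -3.3]
grip_width: 13.9
finger_force: 30.0
scene [280.6 235.5] (19.185962677001953, 46.10990905761719) 328.5 [-43.7  85.7 -91. ]
top [286.6 213.9] (9.41357421875, 9.805807113647461) 71.0 [-40.2  46.  -91. ]
top [296.  199.5] (13.0, 12.0) 128.0 [ -1.3   9.1 -91. ]
top [287. 187.] (12.0, 12.0) 118.5 [ 42.6  29.3 -91. ]
top [294.4 171.1] (2.4149534702301025, 41.94864273071289) 51.5 [ 88.4  -2.9 -91. ]
```

The top view gives three ball-sized blobs inside the hopper, at own (−40,46), (−1,9) and (43,29). Their spacings are above 42 mm, so all three lie on the floor. Returning the basket to its old spot.

```bash
python3 -m creep '-.0105 -.006 0 0 0 .1 0;-.0105 -.006 0 0 0 .1 0;-.0105 -.006 0 0 0 .1 0;-.0105 -.006 0 0 0 .1 0;-.0105 -.006 0 0 0 .1 0;-.0105 -.006 0 0 0 .1 0;-.0105 -.006 0 0 0 .1 0;-.0105 -.006 0 0 0 .1 0'
python3 -m creep '-.0105 -.006 0 0 0 .1 0;-.0105 -.006 0 0 0 .11 0;0 0 -.035 0 0 0 0;0 0 -.035 0 0 0 0;0 0 -.035 0 0 0 0;0 0 -.035 0 0 0 0;0 0 -.03 0 0 0 0;0 0 0 0 0 0 0'
python3 -m creep '0 0 -.02 0 0 0 0;0 0 -.008 0 0 0 0;0 0 -.003 0 0 0 0;0 0 0 0 0 0 0;0 0 0 0 0 0 0'
```

```text
time: 23.62
tool_pos: [501.3, -289.5, 354.0]
tcp_rot: [-3.14, 0.002, 0.985]
contact_force: [-0.6, -0.2, -3.9]
grip_width: 13.8
finger_force: 30.0
time: 24.28
tool_pos: [478.4, -299.5, 178.0]
tcp_rot: [-3.129, -0.001, 1.19]
contact_force: [-0.7, -0.2, -3.2]
grip_width: 14.2
finger_force: 30.0
time: 24.7
tool_pos: [481.0, -302.8, 154.2]
tcp_rot: [3.141, 0.003, 1.188]
contact_force: [0.1, -0.4, -2.9]
grip_width: 14.1
finger_force: 30.0
```

```bash
python3 -m creep '0 0 -.002 0 0 0 0;0 0 -.0015 0 0 0 0;0 0 0 0 0 0 0;0 0 0 0 0 0 0'
python3 -m creep '0 0 -.001 0 0 0 0;0 0 0 0 0 0 0;0 0 0 0 0 0 0'
```

```text
time: 25.03
tool_pos: [480.7, -302.9, 150.1]
tcp_rot: [3.141, 0.002, 1.188]
contact_force: [0.4, 0.1, 1.3]
grip_width: 14.2
finger_force: 30.0
time: 25.28
tool_pos: [480.7, -302.9, 150.1]
tcp_rot: [3.141, 0.003, 1.188]
contact_force: [-2.1, 2.1, 10.5]
grip_width: 13.6
finger_force: 30.0
```

On the counter (contact at the same height as the grasp). Easing off, releasing and rising.

```bash
python3 -m creep '0 0 .001 0 0 0 0;0 0 0 0 0 0 30;0 0 0 0 0 0 60;0 0 0 0 0 0 100;0 0 0 0 0 0 100;0 0 0 0 0 0 100;0 0 .01 0 0 0 100;0 0 .03 0 0 0 100'
python3 -m creep '0 0 .035 0 0 0 100;0 0 .035 0 0 0 100;0 0 .02 0 0 0 100;0 0 0 0 0 0 100;0 0 0 0 0 0 100;0 0 0 0 0 0 100'
python3 - <<'E'
from h import *
np.set_printoptions(precision=1,suppress=True)
o=readout.get_obs();print(o['tool_pos'],o['contact_force'],o['finger_force'])
c=cam('wrist'); a=viewer.capture('wrist')[:,:,::-1].copy(); cv2.imwrite('pics/w11.png',a)
b=cv2.imread('pics/w6.png')
for n,i in(('before',b),('now',a)):
    h=cv2.cvtColor(i,cv2.COLOR_BGR2HSV); m=((h[...,1]<45)&(h[...,2]>150)); mm=np.zeros(m.shape,np.uint8); mm[140:260,130:400]=m[140:260,130:400]; print(n,int(mm.sum()),[(np.array(r[0]),A) for r,A in blobs(mm,60)])
g=a.max(2)<75; g2=((a.max(2).astype(int)-a.min(2))<25)&(a.max(2)<110); mm=np.zeros(g.shape,np.uint8); mm[150:262,265:310]=g2[150:262,265:310]
for r,A in blobs(cv2.morphologyEx(mm,cv2.MORPH_OPEN,np.ones((5,5))),200): print('handle',r,A,onz(c,*r[0],114))
t=viewer.capture('top')[:,:,::-1].copy(); cv2.imwrite('pics/top11.png',t); ct=cam('top'); h=cv2.cvtColor(t,cv2.COLOR_BGR2HSV)
m=np.zeros(t.shape[:2],np.uint8); q=np.array([proj(ct,np.r_[[590,-15]+R.from_euler('z',10,degrees=True).as_matrix()[:2,:2]@[x,y],120]) for x,y in((-67,-60),(67,-60),(67,60),(-67,60))]).astype(int); cv2.fillPoly(m,[q],1)
for r,A in blobs(m*((h[...,1]<70)&(h[...,2]>80)),15): print('hopper',np.array(r[0]),r[1],A)
t0=cv2.imread('pics/top0.png')
for n,(x0,y0,x1,y1) in dict(w1=(145,145,185,190),w2=(108,172,150,210),can=(365,125,405,165),mug=(412,155,465,200),packs=(195,130,245,175)).items():
    print(n,np.abs(t[y0:y1,x0:x1].astype(int)-t0[y0:y1,x0:x1]).mean())
E
```

```text
time: 25.95
tool_pos: [478.7, -301.3, 186.3]
tcp_rot: [-3.132, -0.001, 1.188]
contact_force: [-0.2, 0.6, -0.1]
grip_width: 56.2
finger_force: 0.0
time: 26.45
tool_pos: [479.9, -302.3, 278.7]
tcp_rot: [-3.139, 0.002, 1.188]
contact_force: [-0.8, 0.1, -0.5]
grip_width: 91.1
finger_force: 0.0
[ 479.9 -302.3  278.7] [-0.8  0.1 -0.5] 0.0
before 1990 [(array([309., 204.]), 802.0), (array([339.5, 186. ]), 502.5), (array([266.7, 183.5]), 348.0)]
now 199 []
handle ((284.5, 214.5), (93.0, 17.0), 90.0) 1500.0 [ 480.6 -306.6  114. ]
hopper [286.6 213.9] (9.41357421875, 9.805807113647461) 71.0
hopper [296.  199.5] (12.0, 13.0) 122.5
hopper [287.  187.5] (11.0, 12.0) 112.5
hopper [294.4 171.1] (2.4149532318115234, 41.94863510131836) 49.5
w1 5.927037037037037
w2 5.888680033416875
can 6.227916666666666
mug 20.568413696715584
packs 5.752296296296296
```

The basket is empty and upright, with its handle within about 3 mm of its first place. Three balls are still in the hopper, and the robot is clear. Handing in.

```bash
python3 -c "from plant import order;print(order.close_job())"
```

```text
the job is handed in; nothing more can be done
None
```

The job is handed in at about 26.5 s: fastener turned to its stop with the key left in it, cover slid about 130 mm open, all three balls seen in the hopper, and the empty basket upright and released near its old place; no verdict was returned.

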